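Seat the probe-mast plug in its taper cup and check that it rocks free

TASK

Set the plug with the wide brass cone into the matching wide brass cup, upright and fully home. Then check that it is not stuck: rock it in the cup by about ten degrees to any side and let it drop back home, and leave it seated upright and released. Leave the slim steel plug where it stands.

Things in the scene. Friction and masses are not known exactly. Their poses are not given: they have to be found in the camera images.
- brass_plug: Loose plug, about 0.25 kg, on its foot. Wide brass cone, small end down, 40 mm diameter at the flat foot, 80 mm at 24 mm height, then a 3 mm flange, 80 mm wide. Above it a round blue grip with black rings, 26 mm diameter, 27 to 87 mm above the foot; brass stub, 13 mm wide, up to 97 mm. Origin: centre of the foot's underside; z up its axis; yaw is of no matter.
- steel_plug: The wrong plug, to be left alone: same blue grip (26 mm diameter, 31 to 91 mm above the foot, stub to 101 mm) on a slim steel cone of 34 to 44 mm diameter with a 48 mm flange. Loose, standing upright. Origin: centre of the foot's underside; z up.
- brass_cup: Fixed open brass cup with conical bore (78 mm wide at the rim, 90 mm outside) on a grey plate 110 x 110 x 10 mm. Origin: centre of the plate's underside; z up. Rim at 40 mm. Plug home: foot 19 mm above this origin, flange 3 mm above the rim. A sideways push of 1 to 3 N at its grip tips it about the far rim (10 mm at 80 mm above the foot: 10 degrees, the near flange rises 13 mm); let go, it drops back.
- steel_cup: The wrong cup: fixed narrow steel cup, 56 mm outside diameter, 45 mm high, on an equal grey plate 110 x 110 x 10 mm. Origin: centre of the plate's underside.
Not all that is in view belongs to the job. What is shaped like the brass_plug but orange is not meant.

How it is judged:
By the outcome, as a careful person would: the job done as asked, in the order asked, and still so for the second after the job is handed in, with the robot touching nothing.
It also fails if it takes over 42 s, if anything falls off the work surface, if the arm or the gripper's body presses on something with over 40 N, if the wrist force passes 120 N, or if a joint passes its speed limit or range.

ROBOT

A 6-joint arm with a two-finger parallel gripper is mounted at the origin on the work surface. World frame = base frame: x ahead of the robot, y to its left, z up, the work surface at z = 0. Lengths are in m, angles in rad, forces in N, time in s.
With the tool pointing down it reaches from about 0.35 to 0.875 m from the base axis. Payload 4.2 kg.
Tool frame: the origin (TCP) lies between the finger pads; the fingertips stand 17 mm ahead of it and the grasp point (between the pads) lies 2 mm behind it; z points along the fingers, y is the line along which they close (so a half turn about z gives the same grasp; the last joint's range is limited). The gripper opens to 87 mm and grips with 3 to 60 N. Pads are 19 mm wide; open, the fingers measure 117 mm over their backs; the gripper's body (75 mm by 190 mm) begins 51 mm behind the grasp point.
Start: joints at [-0.994, 0.385, 0.008, 0, -1.194, -0.259], TCP at [0.195, -0.594, 0.24] pointing down, gripper open.
Joint ranges: [-3.14, 3.14], [-1.21, 2.06], [-1.07, 1.41], [-3.16, 2.05], [-2.99, -0.16], [-3.1, 3.1]. Speed limits (rad/s): [2.79, 2.79, 3.14, 3.14, 3.14, 3.14].

INTERFACE

Orientations are given as a unit quaternion [w, x, y, z].
In Python, from cell import env gives the robot as it stands.
- The arm moves only by the tool jog_arm, never from a script. Its argument "steps" is a list of rows, each an object of numbers: "x", "y", "z": the shift along the tool's x, y, z in mm; "wx", "wy", "wz": the turn, a rotation vector about the tool's x, y, z in rad; "hand": the opening, from -1 (shut) to 1 (fully open). In form: [{"x": .., "y": .., "z": .., "wx": .., "wy": .., "wz": .., "hand": ..}, ...]. A call has 1 to 20 rows; each row is the pose to reach, as a shift and turn from the pose commanded when the call began, along the tool's axes at that moment; what a row does not reach only later rows make up. A row lasts 1/8 s, in which the tool goes at most 62.5 mm and 10.7 degrees, less where a joint would pass 70% of its speed; a pose out of reach is approached as far as the arm can. A call with a gripper value outside its range is refused whole. The fingers move at their own pace and stop on an object; "squeeze" is the grip in N (left out, the last holds). Time passes only in rows, so rows that repeat a pose let the fingers close. It gives the time, the measured TCP pose, the force, the opening and the grip force at its end, in the units of the state.
- env.observe(): the state, without advancing time (a new reading comes with each control period).
- env.capture(name): name is "scene" or "top" or "wrist"; returns a dict with "pixels" (400x640x3 uint8, red, green, blue), "camera_matrix" (3x3 intrinsics, pixels), "eye" and "attitude" of the camera in the world. Camera axes: x right, y up, looking along -z (the intrinsics and any distortion apply to the point x, -y, -z); pixel columns grow to the right and rows downward; lengths in m; the calibration is good to about 2 mm. A picture is of the moment at which its call begins. There is no depth.
- env.hand_in(): hands the job in; it is judged then, once.
Trained networks look in a picture, given as the dict that the camera call returned (one of the last four; its "shot" number tells which), for a name from the list of things; names that differ only in an ending like _2 or _b are one class to them, and where a whole thing is asked for, a point or a joint stands for the part that bears it (a point fixed in the world has none). Each returns a list of dicts, best first, with "score" (0 to 1); they miss things now and then, are a little off and sometimes report something else, mostly with a low value. They report only what shows in the picture. A call takes as long as a camera call. They do not tell look-alikes from the thing itself.
- env.spot_in(thing, picture): "rect" ([centre column, centre row, width, height] in pixels, round what is visible of it).
- env.cut_out(thing, picture): "pixels" (400x640 bool, what is visible of it) and "rect" ([centre column, centre row, width, height] in pixels, round what is visible of it).
The state is a dict: "time_s": time; "qpos": joint angles; "qd": joint speeds; "joint_efforts": joint torques, N m; "position": TCP position; "ee_rot": TCP orientation; "ft_force": force on the tool from outside, world axes, zero at the start; "wrist_torque": the same for the moment, N m; "grip_width": opening from 0.0 (shut) to 1.0 (fully open); "grasp_force": force on a finger pad.
Only numpy, scipy, OpenCV 4.12 (cv2) and the standard library are available. Lean on these libraries where they do the work, as an engineer would, in place of code of your own. Each camera call takes 0.05 s, during which the arm holds its last target. There are 200 camera calls.

## Working session

There is one attempt and no reset: what is moved stays moved. The work goes in short steps, Python scripts to look and compute and a tool call to move; the robot and the scene stay as the last step left them, time stands still between calls to the robot, and variables do not carry over. Pictures are saved under pics/ and viewed, at most 10 in all, crops included, and the job is handed in when it is done.

Besides the shell and the picture viewer there is one more tool, called after "Request:" as name(argument=value, ...), one argument or row to a line, values as JSON. jog_arm: Moves the arm, as the interface text tells. Its arguments: {"type":"object","properties":{"steps":{"type":"array"},"squeeze":{"type":"number"}},"required":["steps"]}

```bash
mkdir -p pics; cat > h.py <<'E'
import numpy as np, cv2
from cell import env
from scipy.spatial.transform import Rotation as R
def rot(a):
    a=np.array(a,float)
    return a if a.shape==(3,3) else R.from_quat(a,scalar_first=True).as_matrix()
def ray(p,u,v):
    d=np.linalg.inv(p["camera_matrix"])@[u,v,1.]
    d=rot(p["attitude"])@(d*[1,-1,-1]); return np.array(p["eye"]),d
def atz(p,u,v,z):
    e,d=ray(p,u,v); return e+d*(z-e[2])/d[2]
def proj(p,P):
    c=(rot(p["attitude"]).T@(np.array(P)-p["eye"]))*[1,-1,-1]
    q=np.array(p["camera_matrix"])@c; return q[:2]/q[2]
def save(p,n): cv2.imwrite("pics/"+n,cv2.cvtColor(p["pixels"],cv2.COLOR_RGB2BGR))
E
python3 - <<'E'
from h import *
ps={}
for c in("scene","top"):
    p=env.capture(c); ps[c]=p; save(p,c+"1.png"); print(c,[k for k in p],p["eye"],p["attitude"],p["camera_matrix"])
    for t in("brass_plug","steel_plug","brass_cup","steel_cup"):
        for r in env.spot_in(t,p): print(t,np.round(r["rect"],1),round(r["score"],2))
print(env.observe())
a=ps["scene"]["pixels"];b=ps["top"]["pixels"]
cv2.imwrite("pics/both.png",cv2.resize(np.vstack([a,b])[:,:,::-1],None,fx=.75,fy=.75))
E
```

```text
scene ['pixels', 'camera_matrix', 'eye', 'attitude', 'shot'] [ 1.19216115 -0.23344597  0.89721479] [0.75845572 0.28694938 0.21319292 0.54493463] [[397.29619848   0.         321.4871047 ]
 [  0.         397.29619848 198.915575  ]
 [  0.           0.           1.        ]]
brass_plug [230.7 269.8  30.3  33.5] 0.77
brass_plug [189.3 244.8  34.8  29.3] 0.59
brass_plug [264.5 183.4  23.3  28.8] 0.55
steel_plug [299.8 213.1  12.5  24.3] 0.6
steel_cup [436.  188.   50.2  33.4] 0.56
top ['pixels', 'camera_matrix', 'eye', 'attitude', 'shot'] [0.43814628 0.00977617 1.04200453] [ 0.71665671  0.00183453 -0.02608303 -0.69693577] [[397.02672847   0.         316.93644635]
 [  0.         397.02672847 195.31000362]
 [  0.           0.           1.        ]]
brass_plug [423.3 147.9  32.2  33.4] 0.88
brass_plug [455.4 195.8  28.7  31.9] 0.86
brass_plug [397.4 199.9  32.3  29.5] 0.72
brass_plug [363.7 250.9  32.2  28.5] 0.62
steel_plug [335.1 192.   19.2  15. ] 0.49
brass_cup [266.  191.6  54.4  52.2] 0.71
steel_cup [171.3 188.   56.4  53.8] 0.75
{'time_s': 0.5, 'qpos': array([-9.94373183e-01,  3.84704137e-01,  7.82666629e-03, -4.29962232e-05,
       -1.19397425e+00, -2.58626433e-01]), 'qd': array([ 0.0002088 , -0.00060768, -0.00025809, -0.00012296, -0.00029672,
       -0.00217952]), 'joint_efforts': array([-8.52474259e-04, -3.90072405e+01,  1.87448967e+01,  4.22080636e+00,
        1.49944861e-02, -3.80735298e-05]), 'position': array([ 0.19532443, -0.59364203,  0.23951243]), 'ee_rot': array([ 7.04085805e-06, -1.58222725e-01,  9.87403447e-01,  3.34243411e-05]), 'ft_force': array([-0.35268326, -0.56347375, -0.34189958]), 'wrist_torque': array([0.0126572 , 0.01419153, 0.02357574]), 'grasp_force': 0.0, 'grip_width': 0.9989560734234594}
```

View pics/both.png

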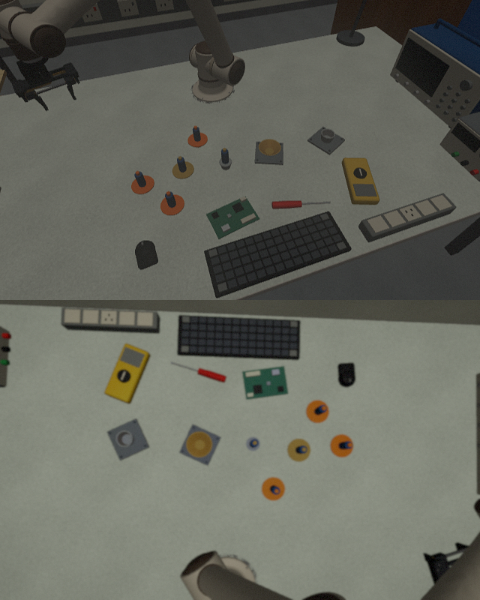

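The combined view is scaled by 0.75; full-size top pixels are given here. There are four wide plugs: orange at (423,148), (455,196) and (364,251), and one brass-yellow at (397,200). The yellow one fits "brass". The steel plug is at (335,192), the brass cup at (266,192) and the steel cup at (171,188). I'll confirm this in a crop and measure both.

```bash
cat >> h.py <<'E'
from scipy.optimize import least_squares
def ring(r,z): 
    t=np.linspace(0,2*np.pi,60); return np.c_[r*np.cos(t),r*np.sin(t),0*t+z]
PLUG=np.vstack([ring(.02,0),ring(.04,.024),ring(.04,.027),ring(.013,.027),ring(.013,.087),ring(.0065,.097)])
CUP=np.vstack([ring(.045,.010),ring(.045,.040)])
def bbox(p,M,x,y,z=0):
    q=np.array([proj(p,m+[x,y,z]) for m in M]); a,b=q.min(0),q.max(0); return np.r_[(a+b)/2,b-a]
def fit(obs,M,x0,z=0):
    f=lambda s:np.concatenate([(bbox(p,M,s[0],s[1],z)-r) for p,r in obs])
    s=least_squares(f,x0,diff_step=1e-3); return s.x,f(s.x)
def near(L,u,v): return min(L,key=lambda r:np.hypot(r["rect"][0]-u,r["rect"][1]-v))
E
python3 - <<'E'
from h import *
t=env.capture("top"); s=env.capture("scene")
cv2.imwrite("pics/crop.png",cv2.resize(t["pixels"][110:290,230:490,::-1],None,fx=3,fy=3,interpolation=cv2.INTER_CUBIC))
for p in (t,s):
  for r in env.cut_out("brass_plug",p):
    m=r["pixels"]; c=p["pixels"][m]; h=cv2.cvtColor(c[None],cv2.COLOR_RGB2HSV)[0]; h=h[h[:,1]>100]
    print(np.round(r["rect"],1),round(r["score"],2),"medHSV",np.median(h,axis=0),"table xy",np.round(atz(p,*r["rect"][:2],.03),3))
mt=near(env.cut_out("brass_plug",t),397,200)["rect"]; L=env.cut_out("brass_plug",s)
x0=atz(t,mt[0],mt[1],.03)[:2]; print(fit([(t,mt)],PLUG,x0))
pr=bbox(s,PLUG,*x0); ms=near(L,*pr[:2])["rect"]; print("scene pred",pr,ms)
print(fit([(t,mt),(s,ms)],PLUG,x0))
for nm in("brass_cup","steel_cup","steel_plug"):
  for p in(t,s):
    for r in env.cut_out(nm,p): print(nm,np.round(r["rect"],1),round(r["score"],2),np.round(atz(p,*r["rect"][:2],.02),3))
# cup by colour in top: brass blob
h=cv2.cvtColor(t["pixels"],cv2.COLOR_RGB2HSV)
for p,b in((t,(220,145,320,240)),(s,(325,170,395,230))):
    h=cv2.cvtColor(p["pixels"],cv2.COLOR_RGB2HSV); m=((h[...,1]>90)&(h[...,0]>10)&(h[...,0]<35)).astype(np.uint8)
    k=np.zeros_like(m); k[b[1]:b[3],b[0]:b[2]]=1
    n,_,st,ce=cv2.connectedComponentsWithStats(m&k); i=1+np.argmax(st[1:,4]); w=st[i]; r=[w[0]+w[2]/2-.5,w[1]+w[3]/2-.5,w[2],w[3]]
    print("brass blob",r,atz(p,r[0],r[1],.04))
    if p is t: rt=r
    else: rs=r
x0=atz(t,rt[0],rt[1],.04)[:2]
print("cup",fit([(t,rt)],CUP,x0),fit([(t,rt),(s,rs)],CUP,x0))
E
```

```text
[360.9 250.6  33.   28. ] 0.72 medHSV [ 15. 203. 145.] table xy [ 0.341 -0.14   0.03 ]
[396.  201.   27.7  30. ] 0.71 medHSV [ 21. 148. 120.] table xy [ 0.47  -0.228  0.03 ]
[423.  148.1  29.4  31.9] 0.71 medHSV [ 15. 206. 144.] table xy [ 0.609 -0.296  0.03 ]
[453.8 193.8  27.5  29.8] 0.67 medHSV [ 14. 209. 144.] table xy [ 0.493 -0.378  0.03 ]
[191.6 245.7  31.1  35.6] 0.87 medHSV [ 10. 167. 110.] table xy [ 0.498 -0.377  0.03 ]
[231.1 269.7  30.4  25.8] 0.61 medHSV [ 10. 168. 110.] table xy [ 0.606 -0.29   0.03 ]
[246.1 224.4  27.9  28.1] 0.58 medHSV [ 20. 125.  92.] table xy [ 0.473 -0.225  0.03 ]
[263.1 182.   28.1  30.4] 0.56 medHSV [ 10. 165. 110.] table xy [ 0.327 -0.144  0.03 ]
(array([ 0.47001838, -0.22904262]), array([ 0.01099136, -0.01651763,  3.32789494,  1.03125218]))
scene pred [245.10480419 221.36230443  28.99327813  30.39381203] [246.1, 224.4, 27.9, 28.1]
(array([ 0.47365816, -0.22821503]), array([-0.28010837, -1.43715713,  3.32425248,  1.02335513, -0.82498196,
       -1.95415559,  1.15733852,  2.34135225]))
brass_cup [265.6 193.2  52.9  55. ] 0.63 [0.481 0.107 0.02 ]
brass_cup [358.1 202.1  37.6  32.9] 0.89 [0.489 0.104 0.02 ]
steel_cup [170.3 188.2  57.4  53.4] 0.76 [0.486 0.349 0.02 ]
steel_cup [437.7 187.7  51.2  37.4] 0.87 [0.513 0.353 0.02 ]
steel_plug [335.4 191.5  13.3  17. ] 0.82 [ 0.49  -0.072  0.02 ]
steel_plug [300.5 210.8  16.4  27.7] 0.74 [ 0.467 -0.066  0.02 ]
brass blob [np.float64(265.5), np.float64(192.5), np.int32(34), np.int32(34)] [0.48159647 0.10559623 0.04      ]
brass blob [np.float64(359.5), np.float64(196.0), np.int32(30), np.int32(21)] [0.484728   0.10860327 0.04      ]
cup (array([0.48160665, 0.10598722]), array([0.09367426, 0.03017591, 2.45880752, 1.72500462])) (array([0.47794776, 0.10913078]), array([-1.18825272,  1.44010086,  2.50982684,  1.72647471, -0.82708704,
        2.01120908,  1.16804157,  8.43545693]))
```

View pics/crop.png

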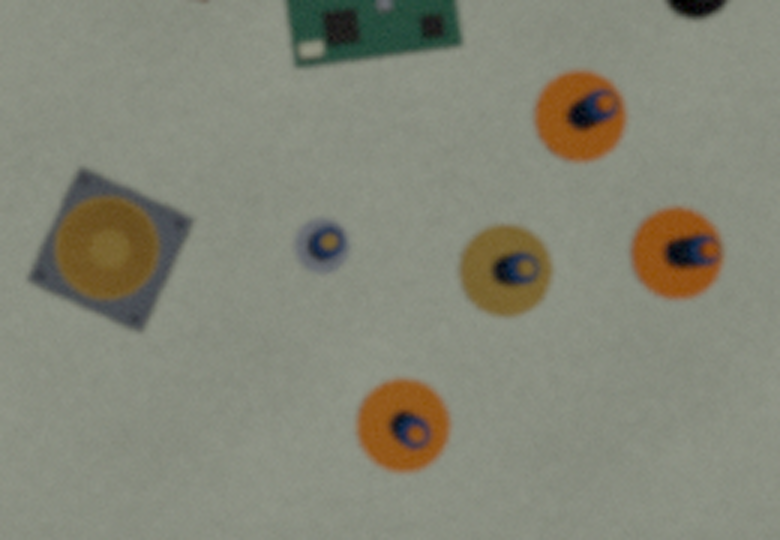

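The crop shows the brass-coloured plug at crop (505,270), which is full-size (398,200). The other three are clearly orange, and the cup rim centre is at full-size (265,193). I'll move above the plug.

Request:
jog_arm(
  steps=[
    {"x": -38,"y": 26},
    {"x": -85,"y": 59},
    {"x": -132,"y": 91},
    {"x": -179,"y": 124},
    {"x": -226,"y": 156},
    {"x": -273,"y": 189},
    {"x": -320,"y": 221},
    {"x": -360,"y": 249},
    {"x": -376,"y": 260},
    {"x": -376,"y": 260},
    {"x": -376,"y": 260},
  ],
)

```text
invalid input at $.steps[0]: expected keys x, y, z, wx, wy, wz, hand
```

```bash
cat > w.py <<'E'
from h import *
import sys
o=env.observe(); print(o["time_s"],o["position"],o["ee_rot"],o["grip_width"],o["ft_force"])
p=env.capture("wrist"); save(p,sys.argv[1]); print(p["eye"],p["attitude"],p["camera_matrix"])
for r in env.cut_out(sys.argv[2],p): print(np.round(r["rect"],1),round(r["score"],2))
E
python3 w.py w1.png brass_plug
```

```text
1.1 [ 0.19529516 -0.5936815   0.23954468] [ 2.84422687e-06 -1.58209197e-01  9.87405616e-01 -5.53044370e-06] 1.002297885132507 [-0.09844699 -0.25388221  0.02555675]
[ 0.12714717 -0.61593433  0.3846725 ] [ 0.58154764 -0.07799729 -0.10753762  0.80259231] [[287.03307561   0.         317.13026106]
 [  0.         287.03307561 196.44093806]
 [  0.           0.           1.        ]]
```

View pics/w1.png

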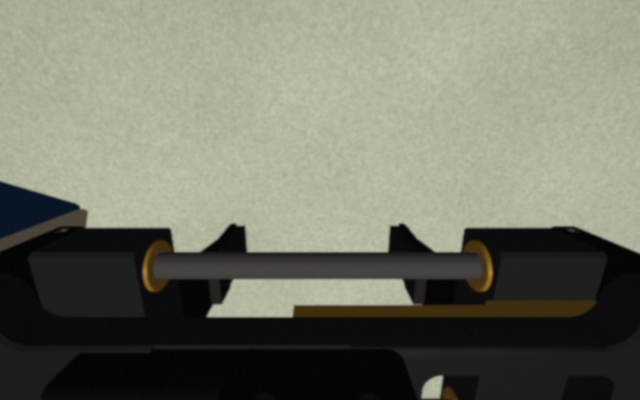

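The wrist picture shows only bare table and the fingers. The move was refused because every row needs all the keys. The wrist camera sits about 71 mm along tool +x, so I'll overshoot to bring the plug under it.

Request:
jog_arm(
  steps=[
    {"x": -45,"y": 26,"z": 0,"wx": 0,"wy": 0,"wz": 0,"hand": 1},
    {"x": -95,"y": 56,"z": 0,"wx": 0,"wy": 0,"wz": 0,"hand": 1},
    {"x": -145,"y": 86,"z": 0,"wx": 0,"wy": 0,"wz": 0,"hand": 1},
    {"x": -195,"y": 115,"z": 0,"wx": 0,"wy": 0,"wz": 0,"hand": 1},
    {"x": -245,"y": 145,"z": 0,"wx": 0,"wy": 0,"wz": 0,"hand": 1},
    {"x": -295,"y": 175,"z": 0,"wx": 0,"wy": 0,"wz": 0,"hand": 1},
    {"x": -345,"y": 205,"z": 0,"wx": 0,"wy": 0,"wz": 0,"hand": 1},
    {"x": -395,"y": 235,"z": 0,"wx": 0,"wy": 0,"wz": 0,"hand": 1},
    {"x": -430,"y": 255,"z": 0,"wx": 0,"wy": 0,"wz": 0,"hand": 1},
    {"x": -440,"y": 260,"z": 0,"wx": 0,"wy": 0,"wz": 0,"hand": 1},
    {"x": -440,"y": 260,"z": 0,"wx": 0,"wy": 0,"wz": 0,"hand": 1},
    {"x": -440,"y": 260,"z": 0,"wx": 0,"wy": 0,"wz": 0,"hand": 1},
  ],
)

```text
time_s: 2.7
position: [0.5312, -0.2101, 0.2396]
ee_rot: [-0.0, -0.158, 0.988, 0.0]
ft_force: [0.0, 0.3, 0.1]
grip_width: 1.004
grasp_force: 0.0
```

```bash
python3 w.py w2.png brass_plug
```

```text
2.7 [ 0.5312469  -0.21007862  0.23962889] [-1.38497153e-04 -1.57579424e-01  9.87506307e-01  8.67212178e-06] 1.0037733367450896 [0.04539253 0.33935446 0.1003774 ]
[ 0.46308322 -0.23224312  0.38472194] [ 0.5820923  -0.07790952 -0.107365    0.80222903] [[287.03307561   0.         317.13026106]
 [  0.         287.03307561 196.44093806]
 [  0.           0.           1.        ]]
[235.9 211.2  57.9  57.4] 0.96
[314.  126.7  68.3  70. ] 0.93
[184.5 101.4  74.4  75.3] 0.91
[423.6  35.9  74.9  71.8] 0.84
```

View pics/w2.png

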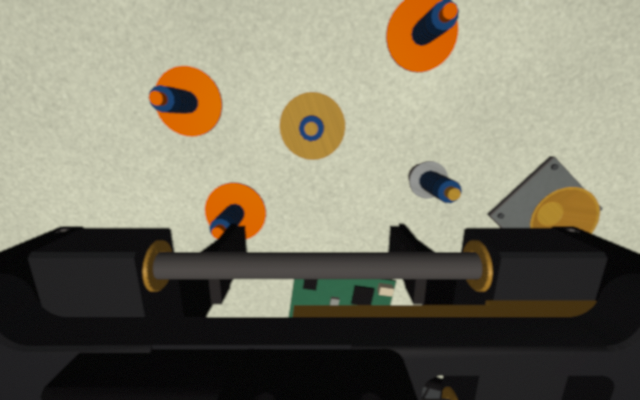

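The wrist view shows the brass plug upright at (313,127) with its stub at (311,128). Three orange ones stand around it, the steel plug is at (435,180), and the brass cup is at (560,215) at the edge.

```bash
python3 - <<'E'
from h import *
p=env.capture("wrist"); h=cv2.cvtColor(p["pixels"],cv2.COLOR_RGB2HSV)
m=((h[...,1]>70)&(h[...,0]>10)&(h[...,0]<35)).astype(np.uint8); m[:, :270]=0;m[:, 355:]=0;m[180:]=0
n,_,st,ce=cv2.connectedComponentsWithStats(m); i=1+np.argmax(st[1:,4]); w=st[i]; r=np.array([w[0]+w[2]/2-.5,w[1]+w[3]/2-.5,w[2],w[3]]); print(r)
d=near(env.cut_out("brass_plug",p),313,127)["rect"]
for q in(r,d):
    x,e=fit([(p,q)],PLUG,[.471,-.229]); print(x,e)
print("stub",atz(p,311.5,127.5,.097))
o=env.observe();T=rot(o["ee_rot"])
print("tool delta mm",1000*T.T@(np.r_[x,.060]-o["position"]), T.round(3))
E
```

```text
[312.5 125.5  66.   68. ]
[ 0.47412596 -0.23468954] [-1.66463032e-05 -2.82509676e-03  5.33757368e-02 -4.93064901e-02]
[ 0.47740688 -0.23554802] [-5.77107043e-04  4.21546077e-01  1.51037413e+00  2.75774805e+00]
stub [ 0.4731573  -0.23487383  0.097     ]
tool delta mm [ 59.31267765  -7.40043818 179.73389364] [[-0.95  -0.311  0.   ]
 [-0.311  0.95  -0.   ]
 [-0.    -0.    -1.   ]]
```

Wrist fit gives plug (0.474, -0.235), agreeing with the top view to about 5 mm, which is well within the jaw opening. Next I'll go over it, descend and grip.

Request:
jog_arm(
  squeeze=20,
  steps=[
    {"x": 40,"y": -3,"z": 20,"wx": 0,"wy": 0,"wz": 0,"hand": 1},
    {"x": 62,"y": -5,"z": 50,"wx": 0,"wy": 0,"wz": 0,"hand": 1},
    {"x": 62,"y": -5,"z": 85,"wx": 0,"wy": 0,"wz": 0,"hand": 1},
    {"x": 62,"y": -5,"z": 120,"wx": 0,"wy": 0,"wz": 0,"hand": 1},
    {"x": 62,"y": -5,"z": 150,"wx": 0,"wy": 0,"wz": 0,"hand": 1},
    {"x": 62,"y": -5,"z": 172,"wx": 0,"wy": 0,"wz": 0,"hand": 1},
    {"x": 62,"y": -5,"z": 180,"wx": 0,"wy": 0,"wz": 0,"hand": 1},
    {"x": 62,"y": -5,"z": 180,"wx": 0,"wy": 0,"wz": 0,"hand": 1},
    {"x": 62,"y": -5,"z": 180,"wx": 0,"wy": 0,"wz": 0,"hand": -1},
    {"x": 62,"y": -5,"z": 180,"wx": 0,"wy": 0,"wz": 0,"hand": -1},
    {"x": 62,"y": -5,"z": 180,"wx": 0,"wy": 0,"wz": 0,"hand": -1},
    {"x": 62,"y": -5,"z": 180,"wx": 0,"wy": 0,"wz": 0,"hand": -1},
    {"x": 62,"y": -5,"z": 180,"wx": 0,"wy": 0,"wz": 0,"hand": -1},
    {"x": 62,"y": -5,"z": 180,"wx": 0,"wy": 0,"wz": 0,"hand": -1},
  ],
)

```text
time_s: 4.65
position: [0.4747, -0.2333, 0.0595]
ee_rot: [-0.0, -0.158, 0.987, 0.0]
ft_force: [-0.3, -0.7, 1.2]
grip_width: 0.402
grasp_force: 0.0
```

Request:
jog_arm(
  squeeze=20,
  steps=[
    {"x": 0,"y": 0,"z": 0,"wx": 0,"wy": 0,"wz": 0,"hand": -1},
    {"x": 0,"y": 0,"z": 0,"wx": 0,"wy": 0,"wz": 0,"hand": -1},
    {"x": 0,"y": 0,"z": 0,"wx": 0,"wy": 0,"wz": 0,"hand": -1},
    {"x": 0,"y": 0,"z": 0,"wx": 0,"wy": 0,"wz": 0,"hand": -1},
  ],
)

```text
time_s: 5.15
position: [0.4749, -0.2334, 0.0595]
ee_rot: [0.0, -0.158, 0.987, -0.0]
ft_force: [0.2, -1.2, -0.7]
grip_width: 0.288
grasp_force: 20.0
```

The grip is firm: 25 mm opening at 20 N. I'll lift and carry it over the steel plug, with the foot at about 190 mm, to where the wrist camera looks at the cup.

Request:
jog_arm(
  squeeze=20,
  steps=[
    {"x": 0,"y": 0,"z": -15,"wx": 0,"wy": 0,"wz": 0,"hand": -1},
    {"x": 0,"y": 0,"z": -55,"wx": 0,"wy": 0,"wz": 0,"hand": -1},
    {"x": 0,"y": 0,"z": -100,"wx": 0,"wy": 0,"wz": 0,"hand": -1},
    {"x": 0,"y": 0,"z": -145,"wx": 0,"wy": 0,"wz": 0,"hand": -1},
    {"x": -8,"y": 15,"z": -180,"wx": 0,"wy": 0,"wz": 0,"hand": -1},
    {"x": -26,"y": 45,"z": -190,"wx": 0,"wy": 0,"wz": 0,"hand": -1},
    {"x": -48,"y": 85,"z": -190,"wx": 0,"wy": 0,"wz": 0,"hand": -1},
    {"x": -71,"y": 125,"z": -190,"wx": 0,"wy": 0,"wz": 0,"hand": -1},
    {"x": -94,"y": 165,"z": -190,"wx": 0,"wy": 0,"wz": 0,"hand": -1},
    {"x": -116,"y": 205,"z": -190,"wx": 0,"wy": 0,"wz": 0,"hand": -1},
    {"x": -139,"y": 245,"z": -190,"wx": 0,"wy": 0,"wz": 0,"hand": -1},
    {"x": -162,"y": 285,"z": -190,"wx": 0,"wy": 0,"wz": 0,"hand": -1},
    {"x": -178,"y": 312,"z": -190,"wx": 0,"wy": 0,"wz": 0,"hand": -1},
    {"x": -182,"y": 320,"z": -190,"wx": 0,"wy": 0,"wz": 0,"hand": -1},
    {"x": -182,"y": 320,"z": -190,"wx": 0,"wy": 0,"wz": 0,"hand": -1},
    {"x": -182,"y": 320,"z": -190,"wx": 0,"wy": 0,"wz": 0,"hand": -1},
  ],
)

```text
time_s: 7.15
position: [0.5471, 0.1265, 0.2496]
ee_rot: [-0.0, -0.158, 0.987, -0.0]
ft_force: [-0.8, 0.1, -2.7]
grip_width: 0.293
grasp_force: 20.0
```

```bash
python3 w.py w3.png brass_cup
```

```text
7.15 [0.54706101 0.12651812 0.24964514] [-3.74156624e-04 -1.57746477e-01  9.87479571e-01 -7.03542783e-05] 0.29279333111217665 [-0.78204467  0.08550539 -2.71979854]
[0.47898301 0.10435181 0.39481791] [ 0.58196258 -0.07784297 -0.10717854  0.80235453] [[287.03307561   0.         317.13026106]
 [  0.         287.03307561 196.44093806]
 [  0.           0.           1.        ]]
[318.1 114.8 118.1 108.5] 0.82
[159.9  80.2  71.3  47.7] 0.39
```

View pics/w3.png

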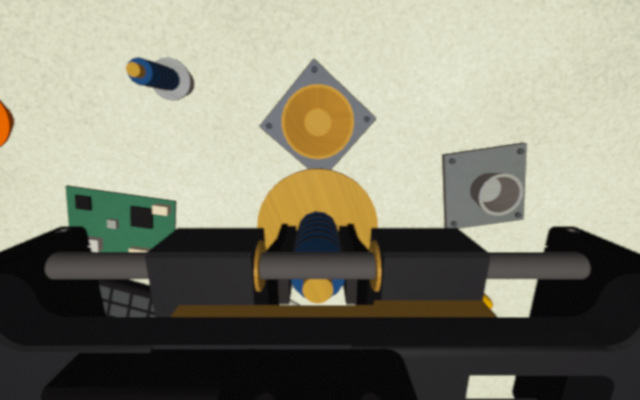

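The wrist view shows the plug held upright, with the cup rim centred at about (318,121). The plate corners are near (314,60), (376,118), (317,172) and (260,126). The steel plug at (170,78) is untouched.

```bash
python3 - <<'E'
from h import *
p=env.capture("wrist"); o=env.observe(); h=cv2.cvtColor(p["pixels"],cv2.COLOR_RGB2HSV)
m=((h[...,1]>90)&(h[...,0]>10)&(h[...,0]<35)).astype(np.uint8)
c=m.copy(); c[:,:255]=0;c[:,385:]=0;c[164:]=0;c[:70]=0
n,_,st,ce=cv2.connectedComponentsWithStats(c); w=st[1+np.argmax(st[1:,4])]; r=np.array([w[0]+w[2]/2-.5,w[1]+w[3]/2-.5,w[2],w[3]])
print("cup blob",r)
x,e=fit([(p,r)],CUP[60:],[.48,.106]); print("cup rim",x,e)
# inner rim (78) contrast check and plate centre from corners
pl=np.array([atz(p,u,v,.010) for u,v in((314,60),(376,118),(317,172),(260,126))])[:,:2]
print("plate centre",pl.mean(0),"sides",[np.linalg.norm(pl[i]-pl[i-1]) for i in range(4)])
# plate mask
# held flange arc
f=m.copy(); f[:167]=0; f[226:]=0; f[:,:250]=0; f[:,390:]=0
pts=[]
for v in range(172,224,3):
    u=np.flatnonzero(f[v]); pts+= [(u[0]-.5,v),(u[-1]+.5,v)]
z=o["position"][2]-.0595+.0265
W=np.array([atz(p,u,v,z)[:2] for u,v in pts])
s=least_squares(lambda s:np.hypot(*(W-s[:2]).T)-s[2],[*W.mean(0),.04]).x; print("flange circle",s)
s2=least_squares(lambda s:np.hypot(*(W-s[:2]).T)-.04,s[:2]); print("r=40:",s2.x,np.abs(s2.fun).max())
T=rot(o["ee_rot"]); print("plug in tool mm",1000*T.T@(np.r_[s2.x,z]-o["position"]))
print("tool shift tcp->cup",1000*T.T@(np.r_[x,.0785]-o["position"]))
print(o["position"],o["wrist_torque"])
E
```

```text
cup blob [317. 121.  73.  75.]
cup rim [0.48431316 0.10578347] [-8.11476426e-04  5.04518283e-01  2.18675966e+00  2.61039939e+00]
plate centre [0.48198308 0.10457957] sides [np.float64(0.10584471233788222), np.float64(0.10553087972039027), np.float64(0.10406770276222592), np.float64(0.09589813205384634)]
flange circle [0.54604161 0.12606038 0.03986568]
r=40: [0.54623687 0.12612418] 0.00045953222853326037
plug in tool mm [ 1.22434395 -0.05110643 33.00017181]
tool shift tcp->cup [ 6.63838442e+01 -1.04012693e-01  1.71229420e+02]
[0.54738892 0.12655518 0.24972011] [-0.03593798 -0.03595983  0.02492299]
```

The cup is at (0.483, 0.106) in the wrist view, the top view and by the plate centre, all within 2 mm. The held plug is offset about 1 mm along tool x. I'll shift +66 mm in tool x and lower to about 3 mm above home.

Request:
jog_arm(
  squeeze=20,
  steps=[
    {"x": 25,"y": 0,"z": 5,"wx": 0,"wy": 0,"wz": 0,"hand": -1},
    {"x": 55,"y": 0,"z": 25,"wx": 0,"wy": 0,"wz": 0,"hand": -1},
    {"x": 66,"y": 0,"z": 55,"wx": 0,"wy": 0,"wz": 0,"hand": -1},
    {"x": 66,"y": 0,"z": 85,"wx": 0,"wy": 0,"wz": 0,"hand": -1},
    {"x": 66,"y": 0,"z": 115,"wx": 0,"wy": 0,"wz": 0,"hand": -1},
    {"x": 66,"y": 0,"z": 140,"wx": 0,"wy": 0,"wz": 0,"hand": -1},
    {"x": 66,"y": 0,"z": 155,"wx": 0,"wy": 0,"wz": 0,"hand": -1},
    {"x": 66,"y": 0,"z": 162,"wx": 0,"wy": 0,"wz": 0,"hand": -1},
    {"x": 66,"y": 0,"z": 167,"wx": 0,"wy": 0,"wz": 0,"hand": -1},
    {"x": 66,"y": 0,"z": 168,"wx": 0,"wy": 0,"wz": 0,"hand": -1},
    {"x": 66,"y": 0,"z": 168,"wx": 0,"wy": 0,"wz": 0,"hand": -1},
  ],
)

```text
time_s: 8.68
position: [0.4852, 0.107, 0.0821]
ee_rot: [0.001, -0.158, 0.987, 0.0]
ft_force: [-0.4, -0.5, -3.0]
grip_width: 0.295
grasp_force: 20.0
```

Request:
jog_arm(
  squeeze=20,
  steps=[
    {"x": 0,"y": 0,"z": 1,"wx": 0,"wy": 0,"wz": 0,"hand": -1},
    {"x": 0,"y": 0,"z": 2,"wx": 0,"wy": 0,"wz": 0,"hand": -1},
    {"x": 0,"y": 0,"z": 2,"wx": 0,"wy": 0,"wz": 0,"hand": -1},
  ],
)

```text
time_s: 9.05
position: [0.4849, 0.1069, 0.0795]
ee_rot: [-0.0, -0.158, 0.987, 0.0]
ft_force: [-0.4, -1.0, -2.3]
grip_width: 0.297
grasp_force: 20.0
```

Only about 1 mm of gap is left and there is no side load. I'll release by opening the jaws, then look.

Request:
jog_arm(
  steps=[
    {"x": 0,"y": 0,"z": 0,"wx": 0,"wy": 0,"wz": 0,"hand": 0.15},
    {"x": 0,"y": 0,"z": 0,"wx": 0,"wy": 0,"wz": 0,"hand": 0.15},
    {"x": 0,"y": 0,"z": 0,"wx": 0,"wy": 0,"wz": 0,"hand": 0.15},
    {"x": 0,"y": 0,"z": 0,"wx": 0,"wy": 0,"wz": 0,"hand": 0.15},
    {"x": 0,"y": 0,"z": 0,"wx": 0,"wy": 0,"wz": 0,"hand": 0.15},
    {"x": 0,"y": 0,"z": -16,"wx": 0,"wy": 0,"wz": 0,"hand": 0.15},
    {"x": 0,"y": 0,"z": -33,"wx": 0,"wy": 0,"wz": 0,"hand": 0.15},
    {"x": 0,"y": 0,"z": -33,"wx": 0,"wy": 0,"wz": 0,"hand": 0.15},
    {"x": 0,"y": 0,"z": -33,"wx": 0,"wy": 0,"wz": 0,"hand": 0.15},
  ],
)

```text
time_s: 10.18
position: [0.4845, 0.1067, 0.112]
ee_rot: [-0.0, -0.158, 0.987, -0.0]
ft_force: [0.3, -0.7, 0.2]
grip_width: 0.575
grasp_force: 0.0
```

```bash
python3 - <<'E'
from h import *
s=env.capture("scene");t=env.capture("top")
a=cv2.resize(s["pixels"][150:250,290:440],None,fx=5,fy=5,interpolation=cv2.INTER_CUBIC)
cv2.imwrite("pics/seat.png",a[:,:,::-1])
for dz in(.019,.022): print([np.round(proj(s,[.4845,.106,dz+q])) for q in(.0,.027,.087,.097)])
o=env.observe();print(o["position"],o["grip_width"],o["ft_force"])
E
```

```text
[array([358., 201.]), array([359., 195.]), array([360., 180.]), array([360., 178.])]
[array([358., 200.]), array([359., 194.]), array([360., 179.]), array([360., 177.])]
[0.4844122  0.10664948 0.11176867] 0.5771480411847603 [ 0.5978022  -0.11055397  0.16413798]
```

View pics/seat.png

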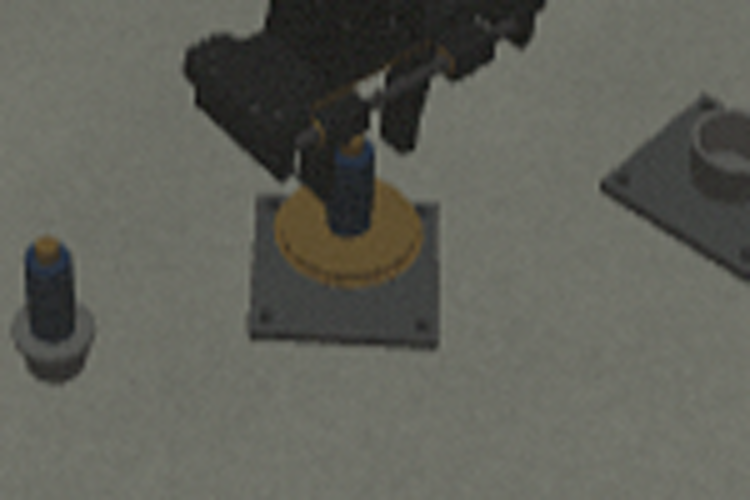

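The crop shows the plug seated upright in the brass cup, with its flange level and just above the rim at crop (350,240). The fingers are clear of it. To rock it, one finger will push along tool +y: about 12 mm free travel, then about 9.5 mm of push with the tip 76 mm above the foot.

Request:
jog_arm(
  steps=[
    {"x": 0,"y": 6,"z": 0,"wx": 0,"wy": 0,"wz": 0,"hand": 0.15},
    {"x": 0,"y": 11,"z": 0,"wx": 0,"wy": 0,"wz": 0,"hand": 0.15},
    {"x": 0,"y": 13,"z": 0,"wx": 0,"wy": 0,"wz": 0,"hand": 0.15},
    {"x": 0,"y": 15,"z": 0,"wx": 0,"wy": 0,"wz": 0,"hand": 0.15},
    {"x": 0,"y": 17,"z": 0,"wx": 0,"wy": 0,"wz": 0,"hand": 0.15},
    {"x": 0,"y": 19,"z": 0,"wx": 0,"wy": 0,"wz": 0,"hand": 0.15},
    {"x": 0,"y": 20,"z": 0,"wx": 0,"wy": 0,"wz": 0,"hand": 0.15},
    {"x": 0,"y": 20,"z": 0,"wx": 0,"wy": 0,"wz": 0,"hand": 0.15},
    {"x": 0,"y": 20,"z": 0,"wx": 0,"wy": 0,"wz": 0,"hand": 0.15},
  ],
)

```text
time_s: 11.4
position: [0.4795, 0.1253, 0.1136]
ee_rot: [0.001, -0.159, 0.987, -0.001]
ft_force: [2.9, -5.3, 5.7]
grip_width: 0.572
grasp_force: 3.3
```

```bash
python3 - <<'E'
from h import *
s=env.capture("scene"); w=env.capture("wrist")
a=cv2.resize(s["pixels"][160:240,310:410],None,fx=5,fy=5,interpolation=cv2.INTER_CUBIC)
b=cv2.resize(w["pixels"],(500,312))
cv2.imwrite("pics/rock.png",np.vstack([a[:288],b])[:600,:,::-1])
o=env.observe();print(o["position"],o["grip_width"],o["ft_force"])
E
```

```text
[0.47950791 0.12527301 0.11359235] 0.5769993607108082 [ 2.79565473 -6.3110577   5.69125714]
```

View pics/rock.png

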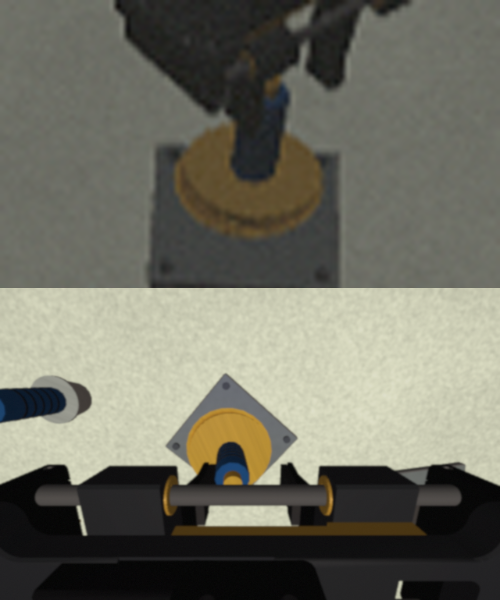

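The plug is tilted toward tool +y, with the near flange lifted. I'll compute the angle from the stub pixels: scene (364.6,177.6), wrist about (298,246).

```bash
python3 - <<'E'
from h import *
s=env.capture("scene"); w=env.capture("wrist")
d=np.array([-.311,.95,0]); ax=np.cross([0,0,1],d)
for c in([.4835,.106],[.482,.105]):
  for a in(0,6,8,10,12,14):
    C=np.r_[c,.019]; piv=C+d*.040+[0,0,.0225]
    P=[piv+R.from_rotvec(ax*np.radians(a)).apply(C+[0,0,h]-piv) for h in(.097,.027)]
    gr=piv+R.from_rotvec(ax*np.radians(a)).apply(C-d*.013+[0,0,.077]-piv)
    print(a,*[np.round(proj(q,x),1) for x in P for q in(s,w)],"grip side along d:",round(1000*(gr[:2]-c)@d[:2],1))
o=env.observe();T=rot(o["ee_rot"]); tip=o["position"]+T@[0,-.0251,.017]
print("finger pad tip along d:",[round(1000*(tip[:2]-c)@d[:2],1) for c in([.4835,.106],[.482,.105])],tip)
# stub blob in wrist
h=cv2.cvtColor(w["pixels"],cv2.COLOR_RGB2HSV);m=((h[...,1]>90)&(h[...,0]>10)&(h[...,0]<35)).astype(np.uint8);k=np.zeros_like(m);k[232:258,280:316]=1
n,_,st,ce=cv2.connectedComponentsWithStats(m&k);print(st[1:],ce[1:])
E
```

```text
0 [360.1 177.5] [281.1 250.6] [358.6 194.5] [292.1 210.5] grip side along d: -13.0
6 [362.4 175.3] [295.3 253.8] [358.9 193.5] [292.5 212.2] grip side along d: -7.0
8 [363.2 174.6] [300.3 254.8] [359.  193.1] [292.8 212.7] grip side along d: -4.9
10 [364.  173.9] [305.5 255.6] [359.1 192.7] [293.2 213.3] grip side along d: -2.7
12 [364.8 173.2] [310.9 256.4] [359.3 192.3] [293.6 213.9] grip side along d: -0.5
14 [365.6 172.6] [316.3 257.1] [359.4 191.9] [294.1 214.5] grip side along d: 1.8
0 [359.6 177.2] [280.1 247.7] [358.1 194.3] [291.4 208.3] grip side along d: -13.0
6 [361.9 175. ] [294.3 250.8] [358.4 193.2] [291.9 210. ] grip side along d: -7.0
8 [362.7 174.3] [299.4 251.7] [358.5 192.8] [292.1 210.6] grip side along d: -4.9
10 [363.4 173.6] [304.6 252.6] [358.6 192.4] [292.5 211.1] grip side along d: -2.7
12 [364.2 173. ] [309.9 253.4] [358.8 192.1] [292.9 211.7] grip side along d: -0.5
14 [365.  172.3] [315.4 254.1] [358.9 191.7] [293.4 212.2] grip side along d: 1.8
finger pad tip along d: [np.float64(-5.6), np.float64(-5.1)] [0.48740914 0.10140547 0.09661049]
[[286 235  24  19 354]] [[297.34745763 244.79096045]]
```

The wrist view and finger kinematics both put the tilt at 7–7.5°. About 2.5 mm more gives 10°.

Request:
jog_arm(
  steps=[
    {"x": 0,"y": 1.5,"z": 0,"wx": 0,"wy": 0,"wz": 0,"hand": 0.15},
    {"x": 0,"y": 2.5,"z": 0,"wx": 0,"wy": 0,"wz": 0,"hand": 0.15},
    {"x": 0,"y": 2.5,"z": 0,"wx": 0,"wy": 0,"wz": 0,"hand": 0.15},
    {"x": 0,"y": 2.5,"z": 0,"wx": 0,"wy": 0,"wz": 0,"hand": 0.15},
  ],
)

```text
time_s: 12.1
position: [0.4792, 0.1271, 0.1145]
ee_rot: [0.001, -0.159, 0.987, -0.001]
ft_force: [2.4, -8.6, 9.9]
grip_width: 0.572
grasp_force: 5.0
```

```bash
python3 - <<'E'
from h import *
w=env.capture("wrist")
d=np.array([-.311,.95,0]); ax=np.cross([0,0,1],d); c=[.483,.1055]
for a in(0,8,9,10,11,12):
    C=np.r_[c,.019]; piv=C+d*.040+[0,0,.0225]; r=R.from_rotvec(ax*np.radians(a))
    print(a,np.round(proj(w,piv+r.apply(C+[0,0,.097]-piv)),1))
o=env.observe();T=rot(o["ee_rot"]); tip=o["position"]+T@[0,-.0251,.017]
print("pad along d",1000*(tip[:2]-c)@d[:2],o["position"],o["ft_force"])
h=cv2.cvtColor(w["pixels"],cv2.COLOR_RGB2HSV);m=((h[...,1]>90)&(h[...,0]>10)&(h[...,0]<35)).astype(np.uint8);k=np.zeros_like(m);k[232:262,280:330]=1
n,_,st,ce=cv2.connectedComponentsWithStats(m&k);print(st[1:],ce[1:])
E
```

```text
0 [277.4 248.3]
8 [296.4 252.4]
9 [299.  252.8]
10 [301.6 253.2]
11 [304.2 253.6]
12 [306.9 254. ]
pad along d -3.498987105369739 [0.47922885 0.12704438 0.11447469] [ 2.43088834 -8.39613486  9.90559999]
[[317 232  13  21 191]
 [287 235  24  19 358]] [[323.13612565 239.9895288 ]
 [297.74301676 244.66201117]]
```

Friction at the pad is holding down the rising grip (10 N up on the tool, tilt about 9°). I'll raise the finger 5 mm to relieve that and add 1 mm of push.

Request:
jog_arm(
  steps=[
    {"x": 0,"y": 0,"z": -2,"wx": 0,"wy": 0,"wz": 0,"hand": 0.15},
    {"x": 0,"y": 0.5,"z": -4,"wx": 0,"wy": 0,"wz": 0,"hand": 0.15},
    {"x": 0,"y": 1,"z": -5,"wx": 0,"wy": 0,"wz": 0,"hand": 0.15},
    {"x": 0,"y": 1,"z": -5,"wx": 0,"wy": 0,"wz": 0,"hand": 0.15},
  ],
)

```text
time_s: 12.65
position: [0.4773, 0.1293, 0.1173]
ee_rot: [-0.0, -0.158, 0.987, 0.0]
ft_force: [1.7, -2.0, 0.7]
grip_width: 0.575
grasp_force: 1.3
```

```bash
python3 - <<'E'
from h import *
w=env.capture("wrist")
d=np.array([-.311,.95,0]); ax=np.cross([0,0,1],d); c=[.483,.1055]
for a in(8,9,10,11,12):
    C=np.r_[c,.019]; piv=C+d*.040+[0,0,.0225]; r=R.from_rotvec(ax*np.radians(a))
    print(a,np.round(proj(w,piv+r.apply(C+[0,0,.097]-piv)),1))
o=env.observe();T=rot(o["ee_rot"]); tip=o["position"]+T@[0,-.0251,.017]
print("pad along d",1000*(tip[:2]-c)@d[:2],tip,o["ft_force"])
h=cv2.cvtColor(w["pixels"],cv2.COLOR_RGB2HSV);m=((h[...,1]>90)&(h[...,0]>10)&(h[...,0]<35)).astype(np.uint8);k=np.zeros_like(m);k[232:262,280:330]=1
n,_,st,ce=cv2.connectedComponentsWithStats(m&k);print(st[1:],ce[1:])
E
```

```text
8 [291.7 251.9]
9 [294.2 252.4]
10 [296.7 252.8]
11 [299.3 253.1]
12 [301.9 253.5]
pad along d -0.6969404994980103 [0.48514963 0.1054701  0.10027984] [ 1.28812574 -2.13430093  0.02444127]
[[319 232  11  17 128]
 [289 234  25  20 390]] [[323.875      238.0546875 ]
 [300.12051282 244.24615385]]
```

The side force is now about 2.5 N, as described, and the tilt is about 10–11°. Now I'll let it drop back: return to centre, wait, then retract upward.

Request:
jog_arm(
  steps=[
    {"x": 0,"y": -5,"z": 0,"wx": 0,"wy": 0,"wz": 0,"hand": 0.15},
    {"x": 0,"y": -12,"z": 0,"wx": 0,"wy": 0,"wz": 0,"hand": 0.15},
    {"x": 0,"y": -20,"z": 0,"wx": 0,"wy": 0,"wz": 0,"hand": 0.15},
    {"x": 0,"y": -23.5,"z": 0,"wx": 0,"wy": 0,"wz": 0,"hand": 0.15},
    {"x": 0,"y": -23.5,"z": 0,"wx": 0,"wy": 0,"wz": 0,"hand": 0.15},
    {"x": 0,"y": -23.5,"z": 0,"wx": 0,"wy": 0,"wz": 0,"hand": 0.15},
    {"x": 0,"y": -23.5,"z": -20,"wx": 0,"wy": 0,"wz": 0,"hand": 0.15},
    {"x": 0,"y": -23.5,"z": -50,"wx": 0,"wy": 0,"wz": 0,"hand": 0.15},
    {"x": 0,"y": -23.5,"z": -90,"wx": 0,"wy": 0,"wz": 0,"hand": 0.15},
    {"x": -25,"y": -23.5,"z": -125,"wx": 0,"wy": 0,"wz": 0,"hand": 0.15},
    {"x": -60,"y": -23.5,"z": -130,"wx": 0,"wy": 0,"wz": 0,"hand": 0.15},
    {"x": -66,"y": -23.5,"z": -130,"wx": 0,"wy": 0,"wz": 0,"hand": 0.15},
    {"x": -66,"y": -23.5,"z": -130,"wx": 0,"wy": 0,"wz": 0,"hand": 0.15},
  ],
)

```text
time_s: 14.32
position: [0.547, 0.1275, 0.2466]
ee_rot: [-0.001, -0.158, 0.987, -0.0]
ft_force: [0.4, 0.3, 0.5]
grip_width: 0.572
grasp_force: 0.0
```

```bash
python3 - <<'E'
from h import *
s=env.capture("scene"); w=env.capture("wrist")
a=cv2.resize(s["pixels"][150:250,290:440],None,fx=4,fy=4,interpolation=cv2.INTER_CUBIC)[:290]
b=cv2.resize(w["pixels"][:240],None,fx=600/640,fy=600/640)
cv2.imwrite("pics/end.png",np.vstack([a,b])[:600,:,::-1])
for q in env.cut_out("brass_plug",w): print(np.round(q["rect"],1),round(q["score"],2))
c=[.483,.1055]
print([np.round(proj(w,[*c,z]),1) for z in(.046,.116)],bbox(w,ring(.04,.046),*c),bbox(w,ring(.04,.043),*c))
o=env.observe();print(o["time_s"],o["position"],o["ft_force"],o["grip_width"])
E
```

```text
[319.  122.8  67.7  73.7] 0.9
[  5.6 123.2  11.2  39.6] 0.78
[array([316.4, 122.4]), array([316.2, 123.3])] [316.37204005 121.32088371  68.57093356  70.79803353] [316.37898081 121.30837065  67.98283737  70.19211978]
14.475 [0.54666745 0.12719438 0.24716247] [-0.52970084  0.06782693 -0.27067717] 0.5785036960012959
```

View pics/end.png

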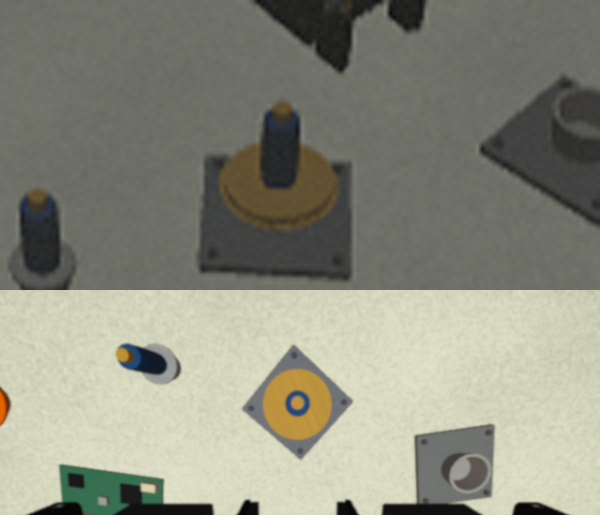

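The last view shows the plug upright and home: the grip ring at (297,403) sits concentric in the flange and cup, and the flange sits evenly on the rim. The steel plug is still standing and the gripper is clear. Handing in.

```bash
python3 -c "
from cell import env
print(env.hand_in())"
```

```text
the job is handed in; nothing more can be done
None
```

I seated the brass plug upright in the brass cup, rocked it about 10–11° and let it drop back home, then released it and handed the job in at about 14.5 s; the steel plug was left where it stood (no verdict was returned).

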